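# Put the forming tools back on their silhouettes

## Robot

A 7-joint arm with a two-finger parallel gripper is mounted at the origin on the work surface. World frame = base frame: x ahead of the robot, y to its left, z up, the work surface at z = 0. Lengths are in m, angles in rad, forces in N, time in s.
With the tool pointing down it reaches from about 0.375 to 0.925 m from the base axis. Payload 3.1 kg.
Tool frame: the origin (TCP) lies between the finger pads; the fingertips stand 19 mm ahead of it and the grasp point (between the pads) is the TCP; z points along the fingers, y is the line along which they close (so a half turn about z gives the same grasp; the last joint's range is limited). The gripper opens to 85 mm and grips with 20 to 120 N. Pads are 22 mm wide; open, the fingers measure 114 mm over their backs; the gripper's body (76 mm by 85 mm) begins 54 mm behind the grasp point. The pads swing forward as they close: fully open they stand 13 mm farther back than shut.
Start: joints at [1.17, 0.383, 0.044, 1.598, -0.018, 1.161, -0.05], TCP at [0.194, -0.62, 0.25] pointing down, gripper open.
Joint ranges: [-2.61, 2.61], [-0.41, 2.15], [-1.48, 1.57], [0, 2.5], [-1.57, 4.71], [0.05, 1.97], [-2.85, 2.85]. Speed limits (rad/s): [2.79, 2.79, 3.14, 3.14, 3.14, 3.14, 3.14].

## Interface

Orientations are given as a unit quaternion [x, y, z, w].
In Python, from bench import move_ptp, movel, move_j, move_gripper, pause, inverse_kinematics, read_camera, camera_params, MotionError, sign_off, look_for, tip_of, read_time_s, read_qpos, read_joint_vel, read_effort, read_eef_pos, read_tcp_rot, read_ft_force, read_ft_torque, read_finger_gap, read_grasp_force gives the robot as it stands. Calls block until the motion is done:
- move_ptp(position, orientation): joint-space move of the TCP to a pose.
- movel(position, orientation=None, speed=0.15): straight line of the TCP; orientation=None keeps the orientation; speed is the mean speed in m/s.
- move_j(angles): joint-space move.
- move_gripper(opening, effort=None): finger opening in m; effort is the grip in N (None keeps the last); returns when the fingers have stopped.
- pause(seconds).
- inverse_kinematics(position, orientation): joint angles nearest the present ones, or None.
- read_camera(name): name is "scene" or "top" or "wrist"; returns the picture (480x640x3 uint8, red, green, blue); there is no depth.
- camera_params(name): a dict with "K" (3x3 intrinsics, pixels), "camera_from_world" (4x4, takes a point from world to camera coordinates). Camera axes: x right, y down, z forward; pixel columns grow to the right and rows downward; lengths in m; the calibration is good to about 2 mm. A picture is of the moment at which its call begins: read the wrist's pose just before it. camera_params takes no time and is no camera call; for the wrist camera it gives the pose at the moment of the call.
A pose or a line that the arm cannot do raises MotionError and nothing moves.
- sign_off(): hands the job in; it is judged then, once.
Trained networks look in the newest picture that a camera, given by its name, has taken for a name from the list of things; names that differ only in an ending like _2 or _b are one class to them, and where a whole thing is asked for, a point or a joint stands for the part that bears it (a point fixed in the world has none). Each returns a list of dicts, best first, with "confidence" (0 to 1); they miss things now and then, are a little off and sometimes report something else, mostly with a low value. They report only what shows in the picture. A call takes as long as a camera call. They do not tell look-alikes from the thing itself.
- look_for(camera, name): "at" ([column, row] in pixels, amid what is visible of it).
- tip_of(camera, name): "at" ([column, row] in pixels: a listed point, or the origin of a listed thing).
Readings, each from a call of its own:
- read_time_s(): time.
- read_qpos(): joint angles.
- read_joint_vel(): joint speeds.
- read_effort(): joint torques, N m.
- read_eef_pos(): TCP position.
- read_tcp_rot(): TCP orientation.
- read_ft_force(): force on the tool from outside, world axes, zero at the start.
- read_ft_torque(): the same for the moment, N m.
- read_finger_gap(): finger opening in m.
- read_grasp_force(): force on a finger pad.
Only numpy, scipy, OpenCV 4.12 (cv2) and the standard library are available. Lean on these libraries where they do the work, as an engineer would, in place of code of your own. Each camera call takes 0.05 s, during which the arm holds its last target. There are 200 camera calls.

## Task

Clear up the goldsmith's bench: set each of the four steel forming tools (round block, dimpled cube, grooved block, two-horned anvil) upright on the cork board that shows its silhouette, centred and turned so that it covers the silhouette. Leave the blue bowl and the blue wax tube where they are.

Things in the scene. Friction and masses are not known exactly. Their poses are not given: they have to be found in the camera images.
- pad_round: Fixed board, plain brown cork, 120 mm (x) by 80 mm (y), flat on the bench, top face 6 mm above it. In its centre a flat black silhouette: a disc of 56 mm diameter, the shape of the round block. Origin: centre of the underside, below the silhouette's centre; z up.
- pad_square: Fixed board, plain brown cork, 120 mm (x) by 80 mm (y), flat on the bench, top face 6 mm above it. In its centre a flat black silhouette: a square 40 x 40 mm, sides along x and y, the shape of the dimpled cube. Origin: centre of the underside, below the silhouette's centre; z up.
- pad_bar: Fixed board, plain brown cork, 120 mm (x) by 80 mm (y), flat on the bench, top face 6 mm above it. In its centre a flat black silhouette: an oblong 90 mm along x by 36 mm along y, the shape of the grooved block. Origin: centre of the underside, below the silhouette's centre; z up.
- pad_anvil: Fixed board, plain brown cork, 120 mm (x) by 80 mm (y), flat on the bench, top face 6 mm above it. In its centre a flat black silhouette: 104 mm along x by 28 mm along y, a 50 mm long rectangle with a 27 mm taper to a blunt point at both ends, the shape of the anvil. Origin: centre of the underside, below the silhouette's centre; z up.
- round_block: Loose round bench block, a plain bright steel disc on a black rubber foot: 56 mm diameter, 30 mm high (foot 10 mm, same diameter). About 0.45 kg. Stands upright on the bench. Origin: centre of its underside; z up; yaw has no meaning.
- dapping_block: Loose steel dapping block: a 40 mm cube with round dark dimples (drawn on, no depth) on its top and sides. About 0.45 kg. Origin: centre of its underside; x and y along its sides, z up. All four quarter turns count the same.
- groove_block: Loose steel forming block, 90 mm (x) by 36 mm (y) by 30 mm high, with four grooves of different widths, 10 mm deep, running along y across its top; its centre is fit to grip across y. About 0.55 kg. Origin: centre of its underside; z up. Either way round counts the same.
- anvil: Loose steel bench anvil with two horns: 104 mm long (x), 28 mm wide (y), 42 mm high. Foot 56 x 28 x 10 mm, waist 24 mm wide to 24 mm height, head 50 x 28 mm from 24 to 42 mm, a tapering 27 mm horn at each end (axis 29.5 mm high). About 0.45 kg. Grip across y at its centre. Origin: centre of its underside; z up. Either way round counts the same.
- bowl: Bystander: loose blue ceramic bowl, 110 mm across, 45 mm high, to the robot's left of the work. Origin: centre of its underside.
- wax_tube: Bystander: loose blue wax tube standing upright, 34 mm diameter, 16 mm bore, 60 mm tall, to the robot's right of the work. Origin: centre of its underside.
There are look-alikes about, which are no part of the job. Leave any pink look-alike of the pad_anvil alone.

How it is judged:
By the outcome, as a careful person would: the job done as asked, in the order asked, and still so for the second after the job is handed in, with the robot touching nothing.
It also fails if it takes over 106 s, if anything falls off the work surface, if the arm or the gripper's body presses on something with over 40 N, if the wrist force passes 120 N, or if a joint passes its speed limit or range.

## Working session

There is one attempt and no reset: what is moved stays moved. The work goes in short steps, each a Python script; the robot and the scene stay as the last script left them, time stands still between calls to the robot, and variables do not carry over. Pictures are saved under pics/ and viewed, at most 14 in all, crops included, and the job is handed in when it is done.

```bash
mkdir -p pics; ls; python3 - <<'E'
from bench import *
import cv2
for c in ("top","scene"):
    im=read_camera(c); cv2.imwrite(f"pics/{c}0.png",im[:,:,::-1])
    p=camera_params(c); print(c,p["K"],p["camera_from_world"])
    for n in "pad_round pad_square pad_bar pad_anvil round_block dapping_block groove_block anvil bowl wax_tube".split():
        print(n,[(r["at"],round(r["confidence"],2)) for r in look_for(c,n)][:5])
print(read_time_s(),read_eef_pos(),read_tcp_rot())
E
```

```text
pics
top [[565.75465137   0.         317.61319871]
 [  0.         565.75465137 238.59508985]
 [  0.           0.           1.        ]] [[-1.63168171e-02 -9.99866355e-01  1.01704180e-03  4.67884449e-03]
 [-9.91789557e-01  1.60559638e-02 -1.26868755e-01  4.85030520e-01]
 [ 1.26835470e-01 -3.07878571e-03 -9.91918991e-01  1.34166567e+00]
 [ 0.00000000e+00  0.00000000e+00  0.00000000e+00  1.00000000e+00]]
pad_round [([154.8, 219.6], 0.6)]
pad_square [([197.8, 274.5], 0.84)]
pad_bar [([277.2, 240.7], 0.57)]
pad_anvil [([431.6, 323.0], 0.97), ([364.1, 235.8], 0.83), ([438.4, 148.3], 0.6), ([373.1, 157.3], 0.31)]
round_block [([256.2, 163.4], 0.83)]
dapping_block [([447.5, 264.3], 0.89), ([155.6, 219.6], 0.68)]
groove_block [([371.8, 160.4], 0.63)]
anvil [([484.7, 201.8], 0.66)]
bowl [([116.2, 292.8], 0.84)]
wax_tube [([512.6, 288.9], 0.74)]
scene [[604.04642533   0.         325.8803402 ]
 [  0.         604.04642533 239.14293453]
 [  0.           0.           1.        ]] [[ 0.81006507  0.58633614 -0.00212228 -0.40467181]
 [ 0.34897919 -0.48504188 -0.80184032 -0.16272411]
 [-0.47117735  0.6488022  -0.5975346   1.7777693 ]
 [ 0.          0.          0.          1.        ]]
pad_round [([419.8, 180.4], 0.88)]
pad_square [([356.8, 181.6], 0.79)]
pad_bar [([346.0, 224.7], 0.93), ([143.4, 318.2], 0.67)]
pad_anvil [([317.4, 353.4], 0.79), ([290.4, 265.5], 0.74), ([392.5, 271.0], 0.73), ([185.9, 266.7], 0.56)]
round_block [([416.5, 233.4], 0.92)]
dapping_block [([212.0, 293.4], 0.94)]
groove_block [([355.8, 302.4], 0.94)]
anvil [([233.6, 342.5], 0.76)]
bowl [([380.8, 143.6], 0.56)]
wax_tube [([143.7, 316.4], 0.83), ([354.3, 302.6], 0.45)]
1.1 [ 0.19385813 -0.62044777  0.25029448] [9.88556888e-01 1.50848528e-01 1.79103283e-05 3.19690834e-05]
```

View pics/top0.png

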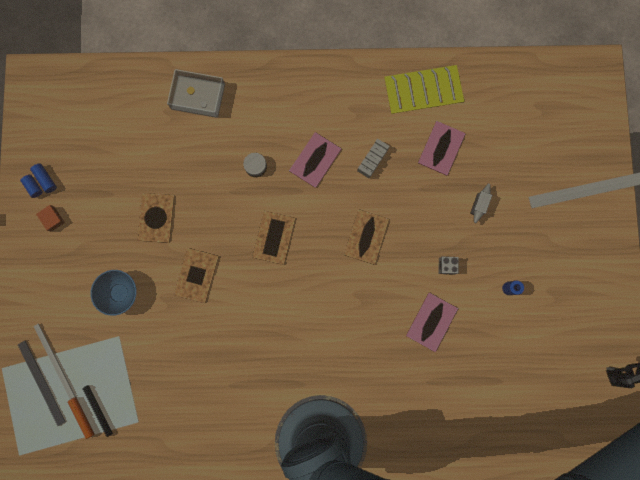

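View pics/scene0.png

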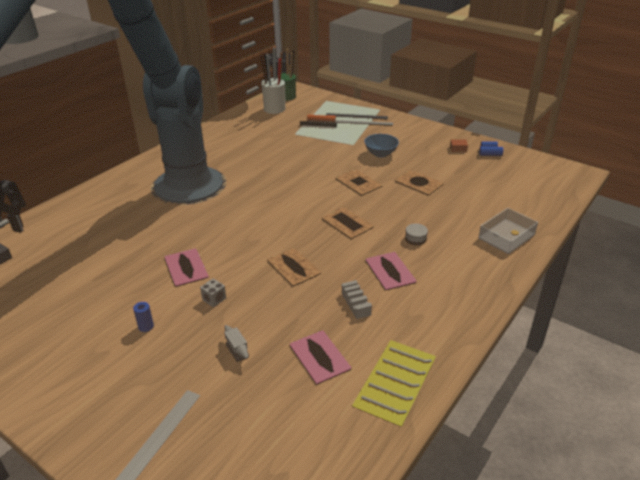

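Top picture: the cork boards are round (155,218), square (197,275), bar (274,238) and anvil (367,237). The tools are round block (255,164), grooved block (374,158), anvil (483,204) and cube (449,265). The pink boards are decoys. Next I get coarse positions.

```bash
cat > h.py <<'E'
from bench import *
import numpy as np, cv2
from scipy.spatial.transform import Rotation as R
def world(P,uv,z):
    T=P["camera_from_world"]; Rm,t=T[:3,:3],T[:3,3]
    uv=np.atleast_2d(np.asarray(uv,float)); d=np.c_[uv,np.ones(len(uv))]@np.linalg.inv(P["K"]).T@Rm
    o=-Rm.T@t
    return (o+d*((z-o[2])/d[:,2])[:,None])[:,:2]
def pix(P,p):
    c=P["camera_from_world"][:3]@np.r_[p,1]; u=P["K"]@c; return u[:2]/u[2]
def quat(yaw): # tool down, closing (y) axis along world angle yaw
    y=np.array([np.cos(yaw),np.sin(yaw),0]); z=np.array([0,0,-1.])
    return R.from_matrix(np.c_[np.cross(y,z),y,z]).as_quat()
def rect(im,P,mask,near,z,n=1):
    """blob in mask nearest pixel near -> world centre, long axis angle, sides"""
    k,l,s,c=cv2.connectedComponentsWithStats(mask.astype(np.uint8))
    best=min([i for i in range(1,k) if s[i,4]>40],key=lambda i:np.hypot(*(c[i]-near)))
    cs=max(cv2.findContours((l==best).astype(np.uint8),0,cv2.CHAIN_APPROX_NONE)[0],key=len)[:,0]
    w=world(P,cs,z); (cx,cy),(a,b),ang=cv2.minAreaRect((w*1000).astype(np.float32))
    if b>a: a,b,ang=b,a,ang+90
    return np.array([cx,cy])/1000,np.deg2rad(ang),(a,b)
E
python3 - <<'E'
from h import *
im=cv2.imread("pics/top0.png"); P=camera_params("top"); np.set_printoptions(precision=3,suppress=True)
g=im.max(2); hsv=cv2.cvtColor(im,cv2.COLOR_BGR2HSV)
for n,u in dict(round=(155,218),square=(197,275),bar=(274,238),anvil=(367,237)).items():
    print("pad",n,*rect(im,P,g<60,u,.006))
for n,u,z in (("round",(255,164),.03),("groove",(374,158),.03),("anvil",(483,204),.04),("dap",(449,265),.04),("bowl",(115,293),.04),("wax",(513,288),.06)):
    p=world(P,u,z)[0]; print(n,p,np.hypot(*p))
    if n in("round","groove","anvil","dap"): print(rect(im,P,hsv[:,:,1]<60,u,z))
W=camera_params("wrist");T=W["camera_from_world"];Rt=R.from_quat(read_tcp_rot())
print(W["K"]); print("cam in tcp",Rt.inv().apply(-T[:3,:3].T@T[:3,3]-read_eef_pos()),"\n",T[:3,:3]@Rt.as_matrix())
E
```

```text
pad round [0.549 0.399] 0.01788319537950394 (50.74068832397461, 49.60386657714844)
pad square [0.403 0.297] 2.857490356925666 (36.955318450927734, 36.39698028564453)
pad bar [0.493 0.105] 2.890161351388486 (87.36620330810547, 33.04676055908203)
pad anvil [ 0.492 -0.124] 2.7952219222140875 (101.14752197265625, 24.980693817138672)
round [0.673 0.148] 0.6894560164417359
(array([0.673, 0.15 ]), np.float64(3.13707153816522), (55.90464401245117, 51.887325286865234))
groove [ 0.684 -0.146] 0.699198234581033
(array([ 0.684, -0.144]), np.float64(2.5555946154913656), (95.88359069824219, 36.36967086791992))
anvil [ 0.562 -0.406] 0.693579438838157
(array([ 0.565, -0.403]), np.float64(2.7412140805717167), (101.0712890625, 33.803565979003906))
dap [ 0.415 -0.317] 0.5221703717643897
(array([ 0.415, -0.315]), np.float64(1.5545467830876691), (45.84309768676758, 38.421199798583984))
bowl [0.361 0.481] 0.6015440245927007
wax [ 0.357 -0.46 ] 0.582283612509196
[[383.493   0.    320.364]
 [  0.    383.493 242.365]
 [  0.      0.      1.   ]]
cam in tcp [ 0.071 -0.    -0.124] 
 [[-0.     1.     0.   ]
 [-0.96  -0.    -0.281]
 [-0.281 -0.     0.96 ]]
```

```bash
python3 - <<'E'
from h import *
import pickle
V=[]
for i,p in enumerate([(.58,-.33,.27),(.6,0,.27),(.58,.33,.27)]):
    try: move_ptp(p,quat(-np.pi/2))
    except MotionError as e: print(e); continue
    P=camera_params("wrist"); im=read_camera("wrist")[:,:,::-1].copy(); V.append((im,P)); cv2.imwrite(f"pics/w{i}.png",im)
    print(read_time_s(),read_qpos().round(2))
pickle.dump(V,open("v.pkl","wb"))
cv2.imwrite("pics/w.png",cv2.resize(np.vstack([np.hstack([V[0][0],V[1][0]]),np.hstack([V[2][0],V[2][0]*0])]),(800,600),interpolation=cv2.INTER_AREA))
E
```

```text
2.9083 [ 0.56  0.41 -0.13  1.52  0.06  1.22 -1.16]
4.2083 [ 0.17  0.29 -0.28  1.69  0.09  1.18 -1.71]
5.5083 [-0.26  0.44 -0.43  1.51  0.19  1.23 -2.28]
```

View pics/w.png

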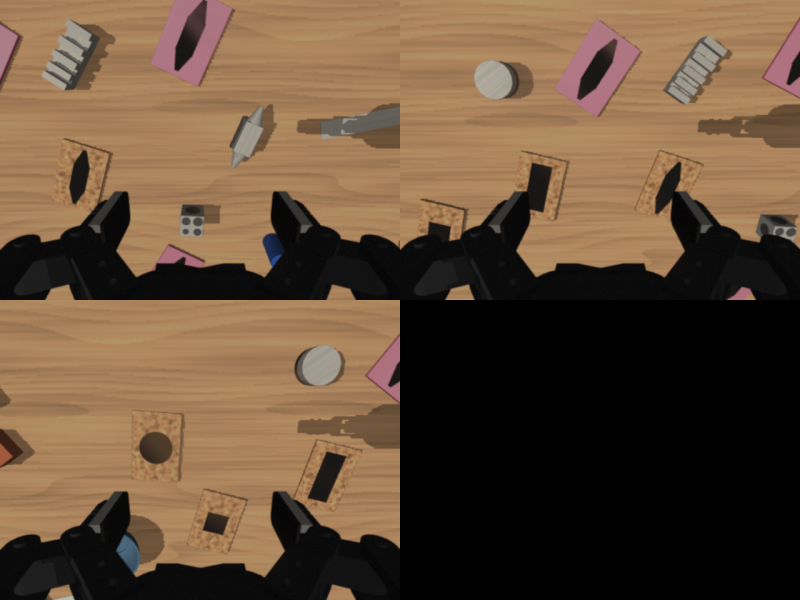

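The wrist views show all eight targets clearly. Now I fit each known shape to its mask.

```bash
cat >> h.py <<'E'
from scipy.optimize import minimize
def box(a,b,z0,z1): return [(sx*a/2,sy*b/2,z) for sx in(-1,1) for sy in(-1,1) for z in(z0,z1)]
def disc(d,z0,z1): return [(d/2*np.cos(t),d/2*np.sin(t),z) for t in np.linspace(0,6.283,40) for z in(z0,z1)]
hexa=lambda z:[(sx*.025,sy*.014,z) for sx in(-1,1) for sy in(-1,1)]+[(sx*.052,sy*.002,z) for sx in(-1,1) for sy in(-1,1)]
M=dict(pad_round=disc(.056,.006,.006),pad_square=box(.04,.04,.006,.006),pad_bar=box(.09,.036,.006,.006),pad_anvil=hexa(.006),
 round_block=disc(.056,.01,.03),dapping_block=box(.04,.04,0,.04),groove_block=box(.09,.036,0,.03),
 anvil=box(.056,.028,0,.01)+box(.05,.028,.024,.042)+[(sx*.052,sy*.002,.0295+sz*.002) for sx in(-1,1) for sy in(-1,1) for sz in(-1,1)])
def fit(im,P,name,x0,yaw0,dz=0.):
    pts=np.array(M[name])+[0,0,dz]; u0=pix(P,np.r_[x0,.02]); g=im.max(2).astype(int); sp=g-im.min(2)
    steel=(sp<32)&(g>35) if name!="round_block" else (sp<40)&(g>60)
    m=((g<62) if name.startswith("pad") else steel).astype(np.uint8)
    if not name.startswith("pad"): m=cv2.morphologyEx(m,cv2.MORPH_CLOSE,np.ones((9,9)))
    k,l,s,c=cv2.connectedComponentsWithStats(m)
    i=min([i for i in range(1,k) if s[i,4]>150],key=lambda i:np.hypot(*(c[i]-u0)))
    cs=np.vstack(cv2.findContours((l==i).astype(np.uint8),0,cv2.CHAIN_APPROX_NONE)[0]); hm=cv2.convexHull(cs).astype(np.float32)
    def hull(v):
        c,sn=np.cos(v[2]),np.sin(v[2])
        q=pts@np.array([[c,sn,0],[-sn,c,0],[0,0,1]])+[v[0],v[1],0]
        return cv2.convexHull(np.array([pix(P,p) for p in q],np.float32))
    def cost(v):
        h=hull(v); A=cv2.intersectConvexConvex(h,hm)[0]
        return -A/(cv2.contourArea(h)+cv2.contourArea(hm)-A)+.3*np.hypot(*(h.mean((0,1))-hm.mean((0,1))))/100
    v0=np.r_[x0,yaw0]
    best=min((minimize(cost,v0+[dx,dy,a],method="Nelder-Mead",options=dict(initial_simplex=v0+[dx,dy,a]+np.array([[0,0,0],[.008,0,0],[0,.008,0],[0,0,.2]]),maxiter=200)) for dx,dy in((0,0),(.004,-.004)) for a in(-.2,.2)),key=lambda r:r.fun)
    return best.x,-best.fun,hull(best.x),hm
E
python3 - <<'E'
from h import *
import pickle
np.set_printoptions(precision=4,suppress=True)
V=pickle.load(open("v.pkl","rb")); T=cv2.imread("pics/top0.png"); V.append((T,camera_params("top")))
N=dict(pad_round=((.549,.399),0),pad_square=((.403,.297),-.28),pad_bar=((.493,.105),2.89),pad_anvil=((.492,-.124),2.8),round_block=((.673,.15),0),groove_block=((.684,-.144),2.56),anvil=((.565,-.403),2.74),dapping_block=((.415,-.315),0))
for i,ns in enumerate([["groove_block","pad_anvil","anvil","dapping_block"],["round_block","groove_block","pad_bar"],["pad_round","pad_square","pad_bar","round_block"],list(N)]):
    im,P=V[i]; o=im.copy()
    for n in ns:
        v,s,h,hm=fit(im,P,n,*N[n]); print(i,n,v,round(s,3))
        cv2.polylines(o,[h.astype(int)],1,(0,255,0)); cv2.polylines(o,[hm.astype(int)],1,(0,0,255))
    V[i]=(o,P)
cv2.imwrite("pics/f.png",cv2.resize(np.vstack([np.hstack([V[0][0],V[1][0]]),np.hstack([V[2][0],V[3][0]])]),(800,600),interpolation=cv2.INTER_AREA))
E
```

```text
0 groove_block [ 0.6847 -0.1423  2.551 ] 0.958
0 pad_anvil [ 0.4897 -0.1212  2.8115] 0.889
0 anvil [ 0.5632 -0.4042  2.7666] 0.933
0 dapping_block [ 0.4126 -0.3168 -0.0465] 0.923
1 round_block [0.6737 0.1513 0.2047] 0.951
1 groove_block [ 0.6852 -0.1426  2.5456] 0.968
1 pad_bar [0.4065 0.0146 5.0942] 0.018
2 pad_round [0.534  0.4152 0.1043] 0.229
2 pad_square [ 0.3986  0.2989 -0.2788] 0.859
2 pad_bar [0.4916 0.1087 2.892 ] 0.928
2 round_block [0.673  0.1536 0.2795] 0.949
3 pad_round [0.5483 0.3985 0.3317] 0.867
3 pad_square [ 0.402   0.2983 -0.2602] 0.841
3 pad_bar [0.495  0.1066 2.8902] 0.871
3 pad_anvil [ 0.4909 -0.1224  2.8069] 0.81
3 round_block [0.6734 0.1473 0.2032] 0.721
3 groove_block [ 0.6875 -0.1452  2.5423] 0.967
3 anvil [ 0.5679 -0.4075  2.744 ] 0.925
3 dapping_block [ 0.4161 -0.3211 -0.0335] 0.902
```

View pics/f.png

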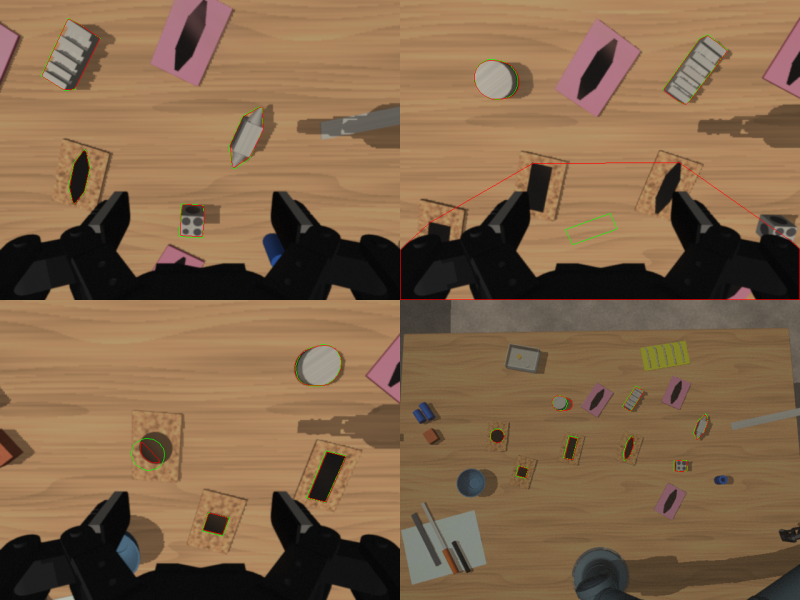

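```bash
sed -i 's/    k,l,s,c=cv2.connectedComponentsWithStats(m)\n    i=min/&/; s/m=((g<62) if/roi=cv2.fillPoly(np.zeros(g.shape,np.uint8),[np.array([pix(P,np.r_[x0[0]+.062*np.cos(t),x0[1]+.062*np.sin(t),.006]) for t in np.linspace(0,6.2,30)]).astype(int)],1)>0\n    m=((g<80)\&roi if/' h.py
cat >> h.py <<'E'
def best_yaw(p,psi,sym):
    az=np.arctan2(p[1],p[0]); return psi+np.round((az-psi)/sym)*sym
SYM=dict(round=1e-6,square=np.pi/2,bar=np.pi,anvil=np.pi)
def tx(yaw): return np.array([np.sin(yaw),-np.cos(yaw)])*-1  # tool x axis = y x z
def look(name,p,psi,yaw,h=.2,tag=""):
    q=np.r_[np.array(p)-.09*tx(yaw),h]; move_ptp(q,quat(yaw))
    P=camera_params("wrist"); im=read_camera("wrist")[:,:,::-1].copy()
    v,s,hh,hm=fit(im,P,name,p,psi)
    cv2.polylines(im,[hh.astype(int)],1,(0,255,0)); cv2.polylines(im,[hm.astype(int)],1,(0,0,255)); cv2.imwrite(f"pics/l_{name}{tag}.png",im)
    print(name,v.round(4),round(s,3),"t",read_time_s()); return v,s,im
E
python3 - <<'E'
from h import *
import json
assert np.allclose(tx(.3),R.from_quat(quat(.3)).as_matrix()[:2,0]),(tx(.3),R.from_quat(quat(.3)).as_matrix())
N=dict(pad_round=((.549,.399),0),pad_square=((.3986,.2989),-.27),pad_bar=((.4916,.1087),2.89),pad_anvil=((.4897,-.1212),2.81))
D={};I=[]
for n,(p,a) in N.items():
    k=n[4:]; yaw=best_yaw(p,a+np.pi/2,SYM[k])
    v,s,im=look(n,p,a,yaw); D[n]=list(v); I.append(im)
json.dump(D,open("pads.json","w"))
cv2.imwrite("pics/p.png",cv2.resize(np.vstack([np.hstack(I[:2]),np.hstack(I[2:])]),(800,600),interpolation=cv2.INTER_AREA))
E
```

```text
pad_round [0.5457 0.401  0.3297] 0.95 t 7.3333
pad_square [ 0.401   0.2982 -0.2537] 0.905 t 8.0167
pad_bar [0.4919 0.1076 2.8924] 0.896 t 8.9167
pad_anvil [ 0.4896 -0.1218  2.8277] 0.864 t 9.9083
```

View pics/p.png

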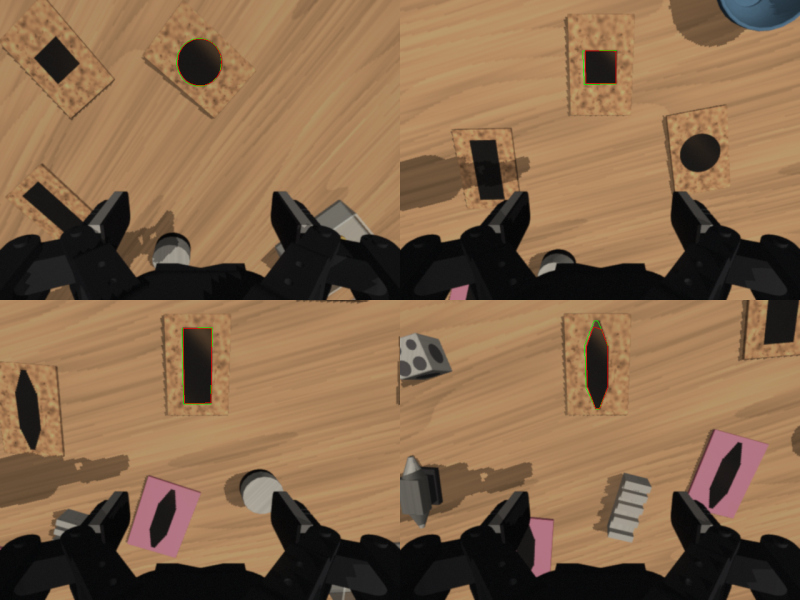

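The fits lie on the silhouettes. Picking and placing the cube first.

```bash
cat >> h.py <<'E'
import json
def pick_place(k,name,p,a,gz):
    pad=json.load(open("pads.json"))["pad_"+k]
    v,s,_=look(name,p,a,best_yaw(p,a+np.pi/2,SYM[k]))
    assert s>.85
    move_gripper(.085)
    yaw=best_yaw(v[:2],v[2]+np.pi/2,SYM[k]); o=v[:2]
    move_ptp(np.r_[o,.12],quat(yaw)); movel(np.r_[o,gz],speed=.12)
    move_gripper(0,80)
    t=read_eef_pos(); yd=np.array([np.cos(yaw),np.sin(yaw)])
    ft=read_ft_force(); print("gap",read_finger_gap(),"grip",read_grasp_force(),"ft",ft.round(1),"tcp",t.round(4))
    movel(np.r_[o,.14],speed=.2); print("gap",read_finger_gap(),"ft",read_ft_force().round(1))
    py=best_yaw(pad,pad[2]+np.pi/2,SYM[k]); d=np.array(pad[:2])
    move_ptp(np.r_[d,.12],quat(py)); movel(np.r_[d,gz+.0075],speed=.1); pause(.2)
    print("ft low",read_ft_force().round(1)); move_gripper(.085); movel(np.r_[d,.16],speed=.25)
    print("t",read_time_s())
    # check: same look as the pad had
    M["chk"]=[(x,y,z+.006) for x,y,z in M[name]]
    v2,s2,im=look("chk" if name!="round_block" else "round_block",pad[:2],pad[2],py,tag=k,**{})
    w=np.array([[np.cos(py),np.sin(py)],tx(py)])@(v2[:2]-d); print("off along grip y / tool x mm",(w*1000).round(1),"dyaw",v2[2]-pad[2],s2)
E
sed -i 's/if name!="round_block" else (sp/if not name.endswith("round_block") else (sp/' h.py
python3 - <<'E'
from h import *
pick_place("square","dapping_block",(.4126,-.3168),-.046,.024)
E
```

```text
dapping_block [ 0.4144 -0.3176 -0.0431] 0.929 t 11.125
gap 0.03840373209154123 grip 81.97124361991882 ft [-0.9  0.   6.2] tcp [ 0.4149 -0.3181  0.0248]
gap 0.03911621930887587 ft [-0.2 -1.  -6.3]
ft low [ 0.  -0.9 -5.4]
t 18.6833
chk [ 0.4001  0.2984 -0.2688] 0.944 t 19.2083
off along grip y / tool x mm [-0.1  0.9] dyaw -0.015031443307589154 0.944258987903595
```

View pics/l_chksquare.png

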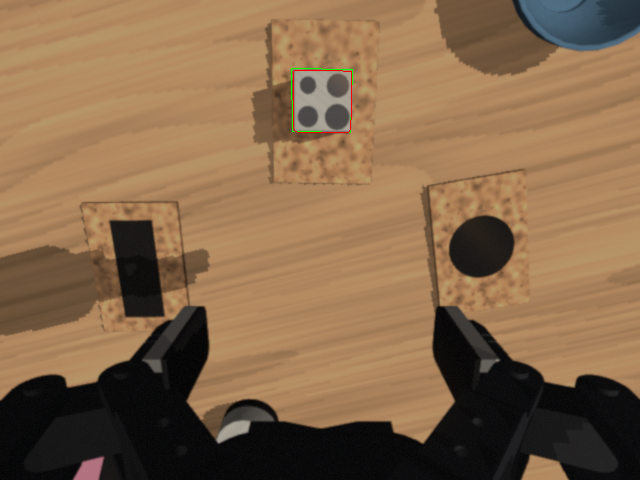

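The cube sits on its silhouette with about 1 mm offset. Next the other three.

```bash
sed -i 's/gz+.0075/gz+.0068/' h.py; python3 - <<'E'
from h import *
pick_place("round","round_block",(.6735,.152),0,.022)
pick_place("bar","groove_block",(.685,-.1425),2.548,.022)
pick_place("anvil","anvil",(.5632,-.4042),2.767,.033)
I=[cv2.imread(f"pics/{n}.png") for n in("l_round_blockround","l_chkbar","l_chkanvil")]+[read_camera("top")[:,:,::-1]]
cv2.imwrite("pics/c.png",cv2.resize(np.vstack([np.hstack(I[:2]),np.hstack(I[2:])]),(800,600),interpolation=cv2.INTER_AREA))
E
```

```text
round_block [0.6735 0.1523 1.7581] 0.956 t 20.3917
gap 0.053486378275799405 grip 85.67890539765358 ft [-0.6  0.1  5.3] tcp [0.6747 0.1528 0.0237]
gap 0.05382028826489143 ft [-0.8 -0.1 -4.9]
ft low [-3.1 -2.   5.9]
t 26.6917
round_block [0.5449 0.4021 1.8191] 0.91 t 27.2167
off along grip y / tool x mm [0.  1.4] dyaw 1.4894573481493543 0.9103642702102661
groove_block [ 0.6853 -0.1425  2.5486] 0.978 t 29.2333
gap 0.03474039685557123 grip 84.53833010047674 ft [-0.1  0.5  3.2] tcp [ 0.686  -0.1424  0.0229]
gap 0.03466984977172444 ft [-0.7 -0.2 -7.4]
ft low [ 0.4  0.1 -5.4]
t 35.9167
chk [0.4918 0.1078 2.8878] 0.978 t 36.4417
off along grip y / tool x mm [0.2 0.2] dyaw -0.004585306304075942 0.9776933789253235
anvil [ 0.5645 -0.4042  2.751 ] 0.96 t 38.2
gap 0.026895183354987584 grip 80.14759182929993 ft [-0.7 -0.5  2.4] tcp [ 0.565  -0.4046  0.0337]
gap 0.026527740258627967 ft [-0.4  0.  -5.1]
ft low [-0.6 -0.6 -4.2]
t 45.2583
chk [ 0.4884 -0.1215  2.8276] 0.954 t 45.7833
off along grip y / tool x mm [-0.1  1.2] dyaw -0.00017660365921390309 0.9539152383804321
```

View pics/c.png

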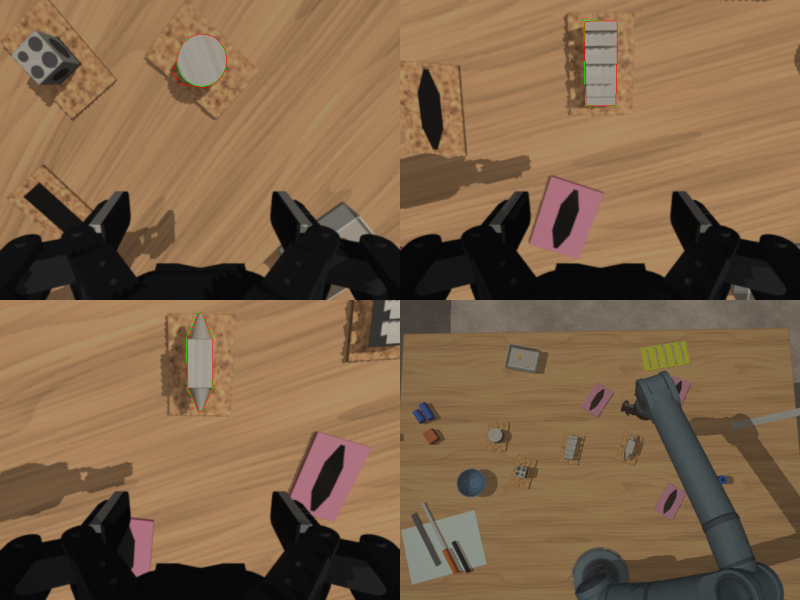

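All four tools stand on their boards. I cross-check them with the independent top camera before handing in.

```bash
python3 - <<'E'
from h import *
im=read_camera("top")[:,:,::-1].copy(); P=camera_params("top")
old=cv2.imread("pics/top0.png")
for k,n,p,a in(("round","round_block",(.549,.399),0),("square","dapping_block",(.402,.298),-.26),("bar","groove_block",(.495,.1066),2.89),("anvil","anvil",(.491,-.122),2.81)):
    v0,s0,*_=fit(old,P,"pad_"+k,p,a); v,s,*_=fit(im,P,n,v0[:2],a,dz=.006); print(n,((v-v0)*1000).round(1),round(s0,2),round(s,2))
P=camera_params("wrist"); print(read_ft_force().round(1))
E
```

```text
round_block [ -5.1 -10.4 250.5] 0.92 0.56
dapping_block [-0.9 -0.6 31.5] 0.94 0.94
groove_block [-0.6 -0.8  7.9] 0.95 0.96
anvil [-1.8  0.  -2.1] 0.92 0.93
[-0.4  0.  -0.4]
```

The round block's top-camera fit is unreliable (0.56), so I look again from close by with the right height.

```bash
python3 - <<'E'
from h import *
pad=json.load(open("pads.json"))["pad_round"]; py=best_yaw(pad,0,1e-6)
M["round_block"]=[(x,y,z+.006) for x,y,z in M["round_block"]]
v,s,im=look("round_block",pad[:2],0,py,h=.2,tag="again"); 
P=camera_params("wrist")
T=M["round_block"]; M["top_only"]=0
# circle of the bright top face
g=read_camera("wrist").min(2); u=pix(P,np.r_[pad[:2],.036]).astype(int)
m=(g>110).astype(np.uint8); k,l,st,c=cv2.connectedComponentsWithStats(m); i=l[u[1],u[0]]
cs=max(cv2.findContours((l==i).astype(np.uint8),0,1)[0],key=len)[:,0]
(w,r)=cv2.minEnclosingCircle(world(P,cs,.036).astype(np.float32)); print("top face",w,r,"pad",pad[:2])
cv2.imwrite("pics/r.png",cv2.resize(im[max(0,u[1]-100):u[1]+100,u[0]-100:u[0]+100],(500,500)))
E
```

```text
round_block [0.5452 0.4011 0.4139] 0.922 t 47.675
top face (0.5452589392662048, 0.4021573066711426) 0.027477342635393143 pad [0.5456816982920085, 0.40100871905644503]
```

View pics/r.png

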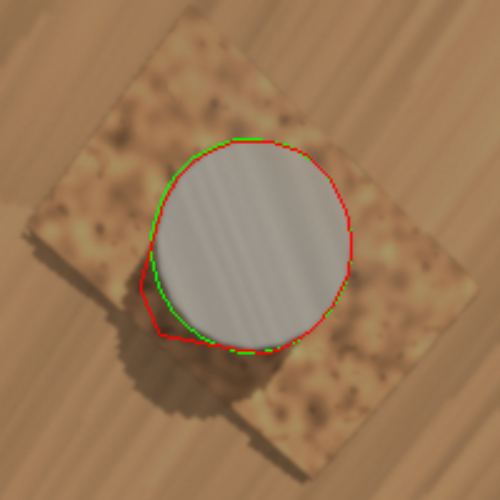

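The round block is within about 1 mm of its silhouette, so I hand the job in.

```bash
python3 -c "
from bench import *
print(sign_off(),read_time_s())"
```

```text
the job is handed in; nothing more can be done
the job is handed in; nothing more can be done
```

All four tools stand upright on their matching cork boards, within about 1–2 mm of their silhouettes by the cameras; the bowl and wax tube were not touched, and the job was handed in at about 48 s.

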